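# Load a reagent cartridge into the empty analyser well

## Robot

A 6-joint arm with a two-finger parallel gripper is mounted at the origin on the work surface. World frame = base frame: x ahead of the robot, y to its left, z up, the work surface at z = 0. Lengths are in m, angles in rad, forces in N, time in s.
With the tool pointing down it reaches from about 0.425 to 0.95 m from the base axis. Payload 3.5 kg.
Tool frame: the origin (TCP) lies on the centre line of the jaws, within the pads' length; the fingertips stand 25 mm ahead of it and the grasp point (between the pads) lies 6 mm ahead of it (ctrl.finger_overhang is the distance from the TCP to the fingertips, in m); z points along the fingers, y is the line along which they close (so a half turn about z gives the same grasp; the last joint's range is limited). The gripper opens to 85 mm and grips with 20 to 120 N. Pads are 22 mm wide; open, the fingers measure 114 mm over their backs; the gripper's body (76 mm by 85 mm) begins 54 mm behind the grasp point. The pads swing forward as they close: fully open they stand 13 mm farther back than shut.
Start: joints at [-0.15, 0.286, 1.577, -0, 1.279, -0.15], TCP at [0.675, 0, 0.256] pointing down, gripper open.
Joint ranges: [-2.77, 2.77], [-0.9, 2.22], [0.21, 2.48], [-1.53, 4.67], [0.24, 2.81], [-2.84, 2.84]. Speed limits (rad/s): [2.79, 2.79, 3.14, 3.14, 3.14, 3.14].

## Interface

Orientations are given as a unit quaternion [x, y, z, w].
In Python, from plant import get_state, imaging, job, ctrl gives the robot as it stands.
- The arm moves only by the tool jog_arm, never from a script. Its argument "increments" is a list of rows, each an object of numbers: "dx", "dy", "dz": the shift along the world's x, y, z each as a share of 12 cm, from -1 to 1; "ax", "ay", "az": the turn, a rotation vector about the world's x, y, z each as a share of pi/2 rad, from -1 to 1; "gripper": the gripper command: -1 is shut, 1 is fully open, values between are in proportion. A call has 1 to 10 rows; each row is the pose to reach, as a shift and turn from the pose commanded when the call began; what a row does not reach only later rows make up. A row lasts 1/10 s, in which the tool goes at most 50 mm and 8.59 degrees, less where a joint would pass 70% of its speed; a pose out of reach is approached as far as the arm can. A call with a number of a shift or a turn outside -1 to 1 is refused whole. A call with a gripper value outside its range is refused whole. The fingers move at their own pace and stop on an object; "force" is the grip in N (left out, the last holds). Time passes only in rows, so rows that repeat a pose let the fingers close. It gives the time, the measured TCP pose, the force, the opening and the grip force at its end, in the units of the state.
- get_state(): the state, without advancing time (a new reading comes with each control period).
- imaging.read_camera(name): name is "scene" or "side" or "wrist"; returns a dict with "frame" (420x560x3 uint8, blue, green, red), "depth" (420x560 float32, m along the optical axis (not along the pixel's ray), 0 where there is no reading), "camera_matrix" (3x3 intrinsics, pixels), "dist" ([k1, k2, p1, p2, k3] as OpenCV has them; the pictures are not rectified), "extrinsics" (4x4, takes a point from camera to world coordinates); the wrist camera has in their place "mount" (4x4, takes a point from camera to tool coordinates, whose origin is the TCP and whose axes are the flange's). Camera axes: x right, y up, looking along -z (the intrinsics and any distortion apply to the point x, -y, -z); pixel columns grow to the right and rows downward; lengths in m; the calibration is good to about 2 mm. A picture is of the moment at which its call begins: read the wrist's pose just before it.
- job.sign_off(): hands the job in; it is judged then, once.
The state is a dict: "time": time; "qpos": joint angles; "dq": joint speeds; "joint_efforts": joint torques, N m; "eef_pos": TCP position; "tcp_rot": TCP orientation; "contact_force": force on the tool from outside, world axes, zero at the start; "wrist_torque": the same for the moment, N m; "opening": opening from 0.0 (shut) to 1.0 (fully open); "finger_force": force on a finger pad.
Only numpy, scipy, OpenCV 4.12 (cv2) and the standard library are available. Lean on these libraries where they do the work, as an engineer would, in place of code of your own. Each camera call takes 0.05 s, during which the arm holds its last target. There are 200 camera calls.

## Task

Lift the analyser's lid until it rests open on its stop, then, before you pick up the new reagent cartridge, reach into the wells with empty, shut fingertips and touch bottom to find out which of the three is really empty, since two still have a spent piece stuck in the bottom. Then take the new cartridge from the steel tray, keep it upright, lower it (do not drop it) all the way home into the empty well and let go, with the lid left open. Leave the jar and the tip box that share the tray where they stand.

Things in the scene. Friction and masses are not known exactly. Their poses are not given: they have to be found in the camera images.
- lid (a joint): Angle of the analyser's grey lid (150 x 265 x 10 mm, 0.35 kg), hinged along its far side: 0 shut, flat on the deck; grows as it is lifted; 1.9 rad is the stop, leaning back past upright. The hinge is free: let go before upright it falls shut, past upright (over 1.65 rad) it falls back onto the stop.
- lid_handle (a point): Centre of the lid's handle: round steel bar 10 mm thick, 110 mm long along its y (parallel to the hinge), between end posts, 35 mm off the lid's outer face (its z, pointing away from the robot once open), 15 mm inside the lid's near edge; 137 mm above the bench when shut. Moves with the lid. A gripper closed across the bar can point down for the whole swing, the bar turning in its fingers.
- lid_hinge (a point): Mid-point of the hinge line, 95 mm above the bench, fixed to the analyser: y is the hinge line, x points away from the wells (away from the robot), z up. The shut lid's handle bar is at x -140, z +42 mm from here and circles this line as the lid opens.
- well_1 (a point): Centre of the mouth of a round well, 68 mm across, in the analyser's white deck, 90 mm above the bench; z up, x towards the hinge line 80 mm behind. The right-hand well as the robot sees it (-y). Wells are 85 mm apart in a row along y. A really empty well is 42 mm deep to a thin black pad; one with a stuck spent piece (a black disc filling it) only 25 mm. Which one is empty varies.
- well_2 (a point): Centre of the mouth of a round well, 68 mm across, in the analyser's white deck, 90 mm above the bench; z up, x towards the hinge line 80 mm behind. The middle well, otherwise as well_1.
- well_3 (a point): Centre of the mouth of a round well, 68 mm across, in the analyser's white deck, 90 mm above the bench; z up, x towards the hinge line 80 mm behind. The left well (+y), next to the grey screen console (130 mm tall, beside the lid); otherwise as well_1.
- cartridge_mid (a point): New reagent cartridge upright on the steel tray (floor 6 mm above the bench): white plastic, round, 115 mm tall, 0.25 kg. Body 65 mm across to 58 mm up, lowest 9 mm chamfered to 55; straight neck 40 mm across from 68 to 115 mm up. This point: on its axis, half-way up (57.5 mm), z up. Home in the empty well it is 15.5 mm above the mouth; on a spent piece, 17 mm higher.
- jar_mid (a point): low lidded glass jar on the tray, 57 mm across, 55 mm tall, no neck; its centre. Bystander; its place on the tray is about 110 mm from the cartridge.
- tip_box_mid (a point): square clear pipette-tip box on the tray, 62 x 62 x 48 mm; its centre. Bystander, about 110 mm from the cartridge.
Not all that is in view belongs to the job. Leave any red look-alike of the part that bears cartridge_mid alone.

How it is judged:
By the outcome, as a careful person would: the job done as asked, in the order asked, and still so for the second after the job is handed in, with the robot touching nothing.
It also fails if it takes over 72 s, if anything falls off the work surface, if the arm or the gripper's body presses on something with over 40 N, if the wrist force passes 120 N, or if a joint passes its speed limit or range.

## Working session

There is one attempt and no reset: what is moved stays moved. The work goes in short steps, Python scripts to look and compute and a tool call to move; the robot and the scene stay as the last step left them, time stands still between calls to the robot, and variables do not carry over. Pictures are saved under pics/ and viewed, at most 10 in all, crops included, and the job is handed in when it is done.

Besides the shell and the picture viewer there is one more tool, called after "Emit:" as a command line: name --argument value ..., lists and objects as JSON in quotes. jog_arm: Moves the arm, as the interface text tells. Shift numbers are shares of 12 cm and turn numbers shares of pi/2 rad, none past 1 either way. Its arguments: {"type":"object","properties":{"increments":{"type":"array"},"force":{"type":"number"}},"required":["increments"]}

```bash
ls; mkdir -p pics; cat > h.py <<'E'
import numpy as np, cv2
from plant import get_state, imaging, job, ctrl
def snap(name):
    d=imaging.read_camera(name); np.savez(f'{name}.npz',**{k:np.array(v) for k,v in d.items()}); return d
def world(d,u,v,E=None,z=None):
    """pixel->world by depth, or by plane height z"""
    E=np.array(d['extrinsics']) if E is None else E
    p=cv2.undistortPoints(np.array([[[u,v]]],float),np.array(d['camera_matrix']),np.array(d['dist']))[0,0]
    ray=np.array([p[0],-p[1],-1.])
    if z is None:
        s=float(d['depth'][int(v),int(u)])
    else:
        s=(z-E[2,3])/(E[:3,:3]@ray)[2]
    return E[:3,:3]@(ray*s)+E[:3,3]
E
python3 - <<'E'
from h import *
for n in('scene','side'):
    d=snap(n); cv2.imwrite(f'pics/{n}0.png',cv2.resize(d['frame'],(784,588)))
    print(n,np.round(d['extrinsics'],3).tolist())
print(get_state(),ctrl.finger_overhang)
E
```

```text
pics
scene [[-0.286, -0.678, 0.677, 1.113], [0.958, -0.209, 0.196, 0.084], [0.009, 0.705, 0.709, 0.802], [0.0, 0.0, 0.0, 1.0]]
side [[0.923, 0.261, -0.284, 0.156], [-0.386, 0.608, -0.694, -0.854], [-0.008, 0.75, 0.662, 0.828], [0.0, 0.0, 0.0, 1.0]]
{'time': 0.1, 'qpos': array([-1.49988911e-01,  2.87120357e-01,  1.57806387e+00, -6.64977896e-06,
        1.27858186e+00, -1.49997566e-01]), 'dq': array([ 0.00065295, -0.00095151, -0.0032598 , -0.00134125,  0.00065847,
       -0.00031724]), 'joint_efforts': array([ 1.14915063e-03, -4.07295120e+01, -2.93698221e+01, -1.06323112e-04,
        3.42678482e-03, -4.41654265e-06]), 'eef_pos': array([6.74450202e-01, 1.18720619e-04, 2.55038563e-01]), 'tcp_rot': array([ 7.07102624e-01,  7.07110103e-01, -6.47529964e-04, -8.72732189e-04]), 'contact_force': array([ 0.09964077,  0.78672403, -0.09463347]), 'wrist_torque': array([ 0.02015124,  0.02586088, -0.07337165]), 'finger_force': 0.0, 'opening': 1.0003757824201638} 0.025
```

View pics/scene0.png

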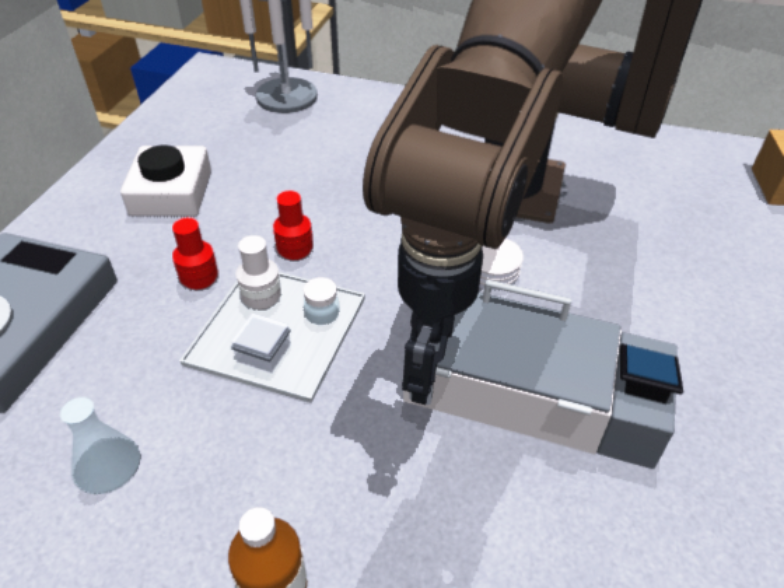

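View pics/side0.png

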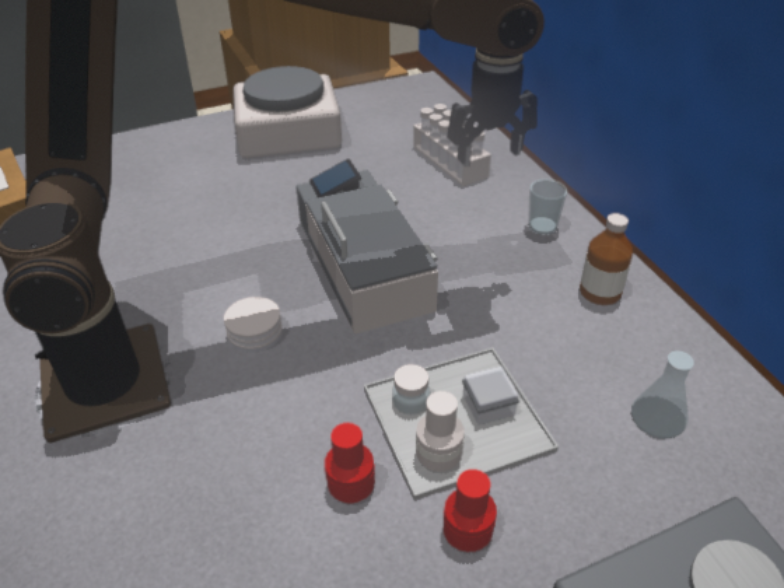

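The white cartridge stands on the tray at scene (259,270) and side (440,430). The red look-alikes, at scene (195,255) and (293,225), are off the tray. The jar is at scene (320,300), the tip box at scene (260,343), and the lid handle at scene (525,300) and side (334,230). I'll confirm these in enlarged crops.

```bash
python3 - <<'E'
from h import *
def L(n): return dict(np.load(n+'.npz'))
s=L('scene');t=L('side')
a=cv2.resize(s['frame'][190:330,300:500],None,fx=4,fy=4,interpolation=cv2.INTER_CUBIC)
cv2.imwrite('pics/a1.png',a)
b=cv2.resize(t['frame'][110:240,205:320],None,fx=4,fy=4,interpolation=cv2.INTER_CUBIC)
c=cv2.resize(t['frame'][240:370,255:340],None,fx=4,fy=4,interpolation=cv2.INTER_CUBIC)
cv2.imwrite('pics/b1.png',np.hstack([b,c])[:600,:800])
E
```

```text
(no output)
```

View pics/a1.png

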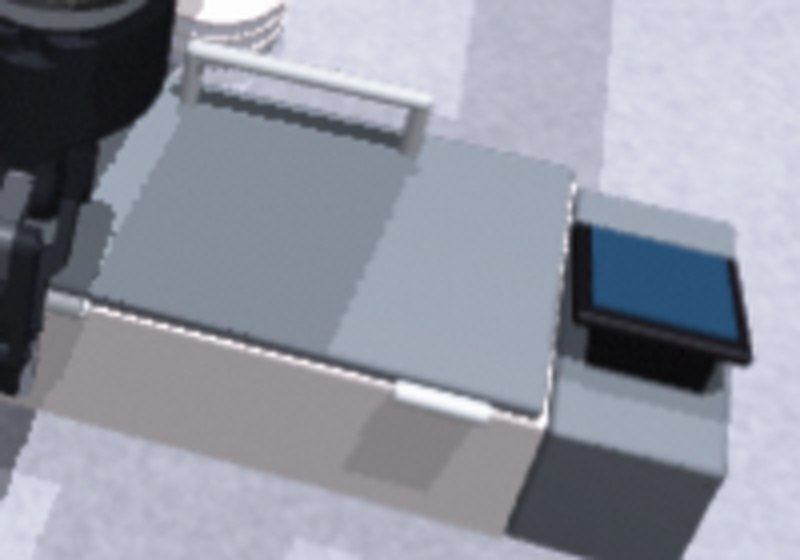

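View pics/b1.png

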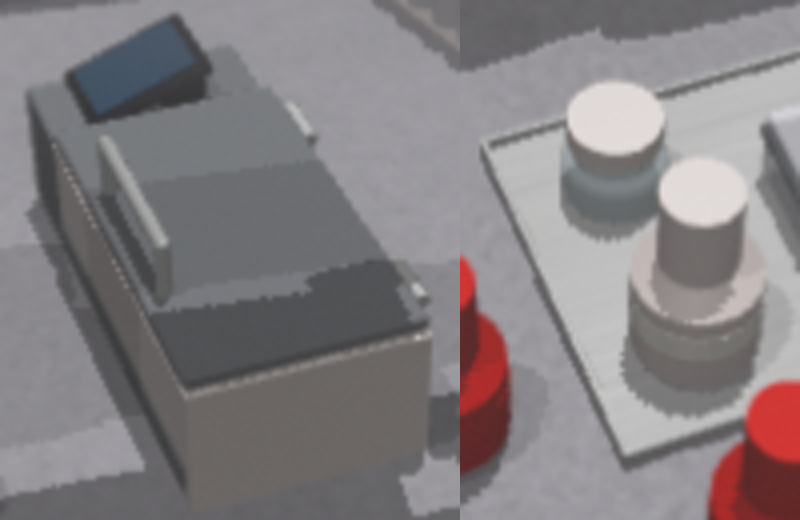

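The crops show the cartridge's neck top at side crop (702,192), white, on the tray and with a neck, so it fits the description. The handle bar ends are at (192,46) and (428,100) in the scene crop, and (104,142) and (163,245) in the side crop.

```bash
python3 - <<'E'
from h import *
def L(n): return dict(np.load(n+'.npz'))
s=L('scene');t=L('side')
A=lambda x,y:(x/4+300-.4,y/4+190-.4)
B=lambda x,y:(x/4+205-.4,y/4+110-.4)
C=lambda x,y:((x-460)/4+255-.4,y/4+240-.4)
W=lambda n,d,p,z:print(n,np.round(world(d,*p,z=z),4),np.round(world(d,*p),4))
W('barR s',s,A(192,47),.139);W('barL s',s,A(428,101),.139)
W('barL t',t,B(106,142),.139);W('barR t',t,B(162,243),.139)
W('lid nearL s',s,A(576,183),.105);W('lid farL s',s,A(545,418),.105)
W('lid nearR t',t,B(188,383),.105);W('lid farR t',t,B(430,328),.105)
W('cart t',t,C(702,192),.121);W('cart s',s,(254/1.4,243/1.4),.121)
W('jar t',t,C(616,120),.061);W('box s',s,(262/1.4,337/1.4),.054)
print(imaging.read_camera('wrist')['mount'])
E
```

```text
barR s [0.4273 0.022  0.139 ] [0.4273 0.022  0.139 ]
barL s [0.4303 0.1359 0.139 ] [0.4302 0.1359 0.1388]
barL t [0.4294 0.1349 0.139 ] [0.4281 0.13   0.1425]
barR t [0.4267 0.0246 0.139 ] [0.4259 0.0221 0.1409]
lid nearL s [0.4296 0.2119 0.105 ] [ 0.3252  0.2315 -0.0015]
lid farL s [0.5715 0.2069 0.105 ] [0.5638 0.2087 0.0951]
lid nearR t [ 0.4104 -0.0585  0.105 ] [ 0.4129 -0.0507  0.0979]
lid farR t [ 0.5531 -0.0679  0.105 ] [ 0.6112  0.047  -0.0007]
cart t [ 0.4322 -0.3355  0.121 ] [ 0.4329 -0.3342  0.1192]
cart s [ 0.43   -0.3326  0.121 ] [ 0.4256 -0.3353  0.1166]
jar t [ 0.4358 -0.2315  0.061 ] [ 0.4359 -0.2312  0.0607]
box s [ 0.5478 -0.2755  0.054 ] [ 0.546  -0.2767  0.0515]
[[-1.54573137e-03  9.45272444e-01  3.26278437e-01  8.35849359e-02]
 [ 9.99998566e-01  1.68684304e-03 -1.49556605e-04  3.88895679e-04]
 [-6.91752248e-04  3.26277738e-01 -9.45273695e-01 -1.17447336e-01]
 [ 0.00000000e+00  0.00000000e+00  0.00000000e+00  1.00000000e+00]]
```

Emit:
jog_arm --increments '[{"dx": -0.33, "dy": 0.11, "az": -0.03, "gripper": 0.2}, {"dx": -0.67, "dy": 0.22, "az": -0.03, "gripper": 0.2}, {"dx": -1, "dy": 0.33, "az": -0.03, "gripper": 0.2}]'

```text
$.increments[0]: bad value
```

Emit:
jog_arm --increments '[{"dx": -0.33, "dy": 0.11, "gripper": 0.2}, {"dx": -0.67, "dy": 0.22, "gripper": 0.2}, {"dx": -1, "dy": 0.33, "gripper": 0.2}, {"dx": -1, "dy": 0.33, "gripper": 0.2}]'

```text
$.increments[0]: bad value
```

```bash
cat >> h.py <<'E'
from scipy.spatial.transform import Rotation as Rn
def wrist(fn=None):
    st=get_state(); T=np.eye(4);T[:3,:3]=Rn.from_quat(st['tcp_rot']).as_matrix();T[:3,3]=st['eef_pos']
    d=snap('wrist'); E=T@np.array(d['mount']); np.save('wristE.npy',E)
    if fn: cv2.imwrite(fn,cv2.resize(d['frame'],(784,588)))
    return d,E
E
python3 - <<'E'
from h import *
d,E=wrist('pics/w1.png'); s=get_state(); print(s['eef_pos'],s['tcp_rot'],s['time'])
E
```

```text
[6.74627532e-01 4.17151676e-05 2.55469487e-01] [ 7.07125978e-01  7.07087208e-01 -4.31270372e-04 -5.88236842e-04] 0.2
```

View pics/w1.png

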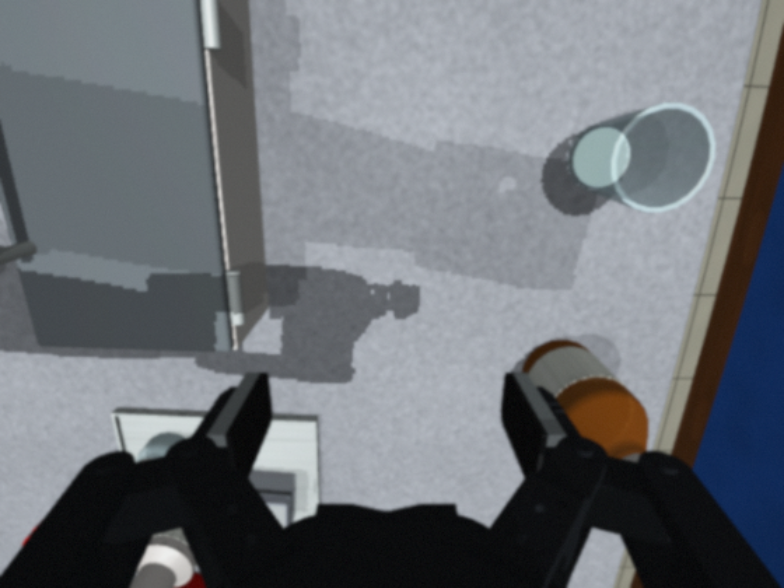

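The wrist view is from the start pose because the calls were refused. The lid's far edge runs from (205,50) to (222,265), which gives a yaw check. A refused row probably needs every key, so I'll fill them all in.

```bash
python3 - <<'E'
from h import *
d=dict(np.load('wrist.npz'));E=np.load('wristE.npy')
for p in((205,50),(212,150),(222,265)): print(world(d,p[0]/1.4,p[1]/1.4,E,.1))
E
```

```text
[0.56684713 0.1426922  0.1       ]
[0.56386964 0.08559434 0.1       ]
[0.5606351 0.009612  0.1      ]
```

Emit:
jog_arm --increments '[{"dx": -0.33, "dy": 0.11, "dz": 0, "ax": 0, "ay": 0, "az": -0.03, "gripper": 0.2}, {"dx": -0.67, "dy": 0.22, "dz": 0, "ax": 0, "ay": 0, "az": -0.03, "gripper": 0.2}, {"dx": -1, "dy": 0.33, "dz": 0, "ax": 0, "ay": 0, "az": -0.03, "gripper": 0.2}]'

```text
time: 0.5
eef_pos: [0.5535, 0.0399, 0.2555]
tcp_rot: [0.724, 0.69, -0.0, -0.001]
contact_force: [-0.5, 0.1, 0.6]
opening: 0.6
finger_force: 0.0
```

Emit:
jog_arm --increments '[{"dx": -0.33, "dy": 0.11, "dz": 0, "ax": 0, "ay": 0, "az": 0, "gripper": 0.2}, {"dx": -0.67, "dy": 0.22, "dz": 0, "ax": 0, "ay": 0, "az": 0, "gripper": 0.2}, {"dx": -1, "dy": 0.33, "dz": 0, "ax": 0, "ay": 0, "az": 0, "gripper": 0.2}, {"dx": -1, "dy": 0.33, "dz": 0, "ax": 0, "ay": 0, "az": 0, "gripper": 0.2}]'

```text
time: 0.9
eef_pos: [0.4307, 0.0806, 0.2549]
tcp_rot: [0.723, 0.691, -0.001, -0.001]
contact_force: [-0.4, 0.0, 0.5]
opening: 0.6
finger_force: 0.0
```

Emit:
jog_arm --increments '[{"dx": 0, "dy": 0, "dz": -0.2, "ax": 0, "ay": 0, "az": 0, "gripper": 0.2}, {"dx": 0, "dy": 0, "dz": -0.45, "ax": 0, "ay": 0, "az": 0, "gripper": 0.2}, {"dx": 0, "dy": 0, "dz": -0.45, "ax": 0, "ay": 0, "az": 0, "gripper": 0.2}, {"dx": 0, "dy": 0, "dz": -0.45, "ax": 0, "ay": 0, "az": 0, "gripper": 0.2}]'

```text
time: 1.3
eef_pos: [0.4353, 0.0791, 0.2024]
tcp_rot: [0.724, 0.69, -0.0, -0.0]
contact_force: [0.4, -0.3, 0.6]
opening: 0.602
finger_force: 0.0
```

```bash
python3 - <<'E'
from h import *
d,E=wrist('pics/w2.png'); s=get_state(); print(s['eef_pos'],s['qpos'],s['time'])
E
```

```text
[0.43600401 0.07901737 0.20344923] [-5.04108431e-02 -1.94485742e-01  2.17548066e+00 -6.31641560e-05
  1.15929454e+00 -2.97457675e-03] 1.35
```

View pics/w2.png

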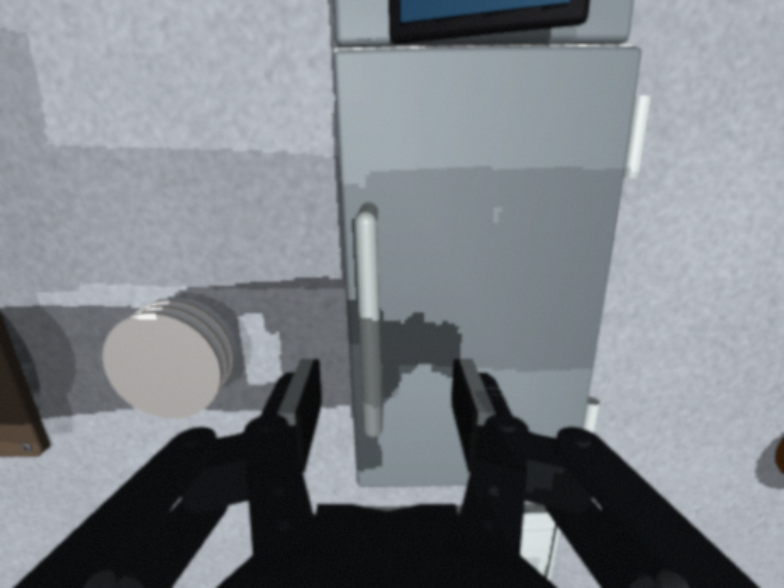

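The handle bar lies between the open fingers, from (367,213) to (374,430) in the picture.

```bash
python3 - <<'E'
from h import *
d=dict(np.load('wrist.npz'));E=np.load('wristE.npy')
for p in((366.5,213),(374,430)): print(world(d,p[0]/1.4,p[1]/1.4,E,.14))
for p in((338,48),(358,484),(640,50)): print('lid',world(d,p[0]/1.4,p[1]/1.4,E,.102))
E
```

```text
[0.43003665 0.13751803 0.14      ]
[0.42664313 0.02340916 0.14      ]
lid [0.41939422 0.21070186 0.102     ]
lid [ 0.41033606 -0.04995743  0.102     ]
lid [0.56392572 0.20423139 0.102     ]
```

Emit:
jog_arm --increments '[{"dx": -0.06, "dy": 0, "dz": -0.25, "ax": 0, "ay": 0, "az": 0, "gripper": 0.2}, {"dx": -0.06, "dy": 0, "dz": -0.5, "ax": 0, "ay": 0, "az": 0, "gripper": 0.2}, {"dx": -0.06, "dy": 0, "dz": -0.5, "ax": 0, "ay": 0, "az": 0, "gripper": 0.2}, {"dx": -0.06, "dy": 0, "dz": -0.5, "ax": 0, "ay": 0, "az": 0, "gripper": -1}, {"dx": -0.06, "dy": 0, "dz": -0.5, "ax": 0, "ay": 0, "az": 0, "gripper": -1}, {"dx": -0.06, "dy": 0, "dz": -0.5, "ax": 0, "ay": 0, "az": 0, "gripper": -1}, {"dx": -0.06, "dy": 0, "dz": -0.5, "ax": 0, "ay": 0, "az": 0, "gripper": -1}, {"dx": -0.06, "dy": 0, "dz": -0.5, "ax": 0, "ay": 0, "az": 0, "gripper": -1}]' --force 30

```text
time: 2.15
eef_pos: [0.4272, 0.0793, 0.1444]
tcp_rot: [0.723, 0.691, -0.001, -0.001]
contact_force: [-7.3, 0.3, 7.2]
opening: 0.105
finger_force: 29.3
```

```bash
python3 - <<'E'
from h import *
s=get_state(); print(s['eef_pos'],s['opening'],s['contact_force'])
th=np.arange(0,1.91,.1); a=np.arctan2(42,-140)-th; r=np.hypot(140,42)
x=r*np.cos(a)+140; z=r*np.sin(a)-42; yaw=-.04
for t,X,Z in zip(th,x,z): print(round(t,1),np.round([X*np.cos(yaw)/120,X*np.sin(yaw)/120,Z/120],3))
E
```

```text
[0.42715637 0.07928166 0.14436046] 0.10516772771156856 [-7.25750593  0.26244803  7.23595257]
0.0 [ 0. -0. -0.]
0.1 [ 0.041 -0.002  0.115]
0.2 [ 0.093 -0.004  0.225]
0.3 [ 0.155 -0.006  0.329]
0.4 [ 0.228 -0.009  0.427]
0.5 [ 0.31  -0.012  0.516]
0.6 [ 0.401 -0.016  0.598]
0.7 [ 0.499 -0.02   0.669]
0.8 [ 0.604 -0.024  0.731]
0.9 [ 0.715 -0.029  0.781]
1.0 [ 0.83  -0.033  0.821]
1.1 [ 0.949 -0.038  0.849]
1.2 [ 1.069 -0.043  0.864]
1.3 [ 1.191 -0.048  0.868]
1.4 [ 1.312 -0.053  0.859]
1.5 [ 1.432 -0.057  0.839]
1.6 [ 1.549 -0.062  0.806]
1.7 [ 1.663 -0.067  0.762]
1.8 [ 1.771 -0.071  0.707]
1.9 [ 1.874 -0.075  0.641]
```

Emit:
jog_arm --increments '[{"dx": 0.041, "dy": -0.002, "dz": 0.115, "ax": 0, "ay": 0, "az": 0, "gripper": -1}, {"dx": 0.093, "dy": -0.004, "dz": 0.225, "ax": 0, "ay": 0, "az": 0, "gripper": -1}, {"dx": 0.155, "dy": -0.006, "dz": 0.329, "ax": 0, "ay": 0, "az": 0, "gripper": -1}, {"dx": 0.228, "dy": -0.009, "dz": 0.427, "ax": 0, "ay": 0, "az": 0, "gripper": -1}, {"dx": 0.31, "dy": -0.012, "dz": 0.516, "ax": 0, "ay": 0, "az": 0, "gripper": -1}, {"dx": 0.401, "dy": -0.016, "dz": 0.598, "ax": 0, "ay": 0, "az": 0, "gripper": -1}, {"dx": 0.499, "dy": -0.02, "dz": 0.669, "ax": 0, "ay": 0, "az": 0, "gripper": -1}, {"dx": 0.604, "dy": -0.024, "dz": 0.731, "ax": 0, "ay": 0, "az": 0, "gripper": -1}, {"dx": 0.604, "dy": -0.024, "dz": 0.731, "ax": 0, "ay": 0, "az": 0, "gripper": -1}]'

```text
time: 3.05
eef_pos: [0.5027, 0.0771, 0.2353]
tcp_rot: [0.723, 0.69, 0.003, 0.001]
contact_force: [-5.7, 2.1, 8.4]
opening: 0.106
finger_force: 30.5
```

Emit:
jog_arm --increments '[{"dx": 0.111, "dy": -0.005, "dz": 0.05, "ax": 0, "ay": 0, "az": 0, "gripper": -1}, {"dx": 0.226, "dy": -0.009, "dz": 0.09, "ax": 0, "ay": 0, "az": 0, "gripper": -1}, {"dx": 0.345, "dy": -0.014, "dz": 0.118, "ax": 0, "ay": 0, "az": 0, "gripper": -1}, {"dx": 0.465, "dy": -0.019, "dz": 0.133, "ax": 0, "ay": 0, "az": 0, "gripper": -1}, {"dx": 0.587, "dy": -0.024, "dz": 0.137, "ax": 0, "ay": 0, "az": 0, "gripper": -1}, {"dx": 0.708, "dy": -0.029, "dz": 0.128, "ax": 0, "ay": 0, "az": 0, "gripper": -1}, {"dx": 0.828, "dy": -0.033, "dz": 0.108, "ax": 0, "ay": 0, "az": 0, "gripper": -1}, {"dx": 0.828, "dy": -0.033, "dz": 0.108, "ax": 0, "ay": 0, "az": 0, "gripper": -1}]'

```text
time: 3.85
eef_pos: [0.6023, 0.0738, 0.2458]
tcp_rot: [0.724, 0.69, 0.003, 0.001]
contact_force: [-0.1, 5.6, 2.2]
opening: 0.096
finger_force: 30.3
```

Emit:
jog_arm --increments '[{"dx": 0.117, "dy": -0.005, "dz": -0.033, "ax": 0, "ay": 0, "az": 0, "gripper": -1}, {"dx": 0.231, "dy": -0.01, "dz": -0.077, "ax": 0, "ay": 0, "az": 0, "gripper": -1}, {"dx": 0.339, "dy": -0.014, "dz": -0.132, "ax": 0, "ay": 0, "az": 0, "gripper": -1}, {"dx": 0.4, "dy": -0.016, "dz": -0.167, "ax": 0, "ay": 0, "az": 0, "gripper": -1}, {"dx": 0.4, "dy": -0.016, "dz": -0.167, "ax": 0, "ay": 0, "az": 0, "gripper": -1}]'

```text
time: 4.35
eef_pos: [0.6496, 0.0719, 0.2246]
tcp_rot: [0.723, 0.69, 0.003, 0.0]
contact_force: [0.6, 4.5, 0.6]
opening: 0.099
finger_force: 30.1
```

Emit:
jog_arm --increments '[{"dx": 0, "dy": 0, "dz": 0, "ax": 0, "ay": 0, "az": 0, "gripper": -0.45}, {"dx": 0, "dy": 0, "dz": 0, "ax": 0, "ay": 0, "az": 0, "gripper": -0.45}, {"dx": 0, "dy": 0, "dz": 0, "ax": 0, "ay": 0, "az": 0, "gripper": -0.45}, {"dx": 0, "dy": 0, "dz": 0.2, "ax": 0, "ay": 0, "az": 0, "gripper": -0.45}, {"dx": 0, "dy": 0, "dz": 0.4, "ax": 0, "ay": 0, "az": 0, "gripper": -0.45}, {"dx": 0, "dy": 0, "dz": 0.6, "ax": 0, "ay": 0, "az": 0, "gripper": -0.45}, {"dx": 0, "dy": 0, "dz": 0.8, "ax": 0, "ay": 0, "az": 0, "gripper": -0.45}, {"dx": 0, "dy": 0, "dz": 0.8, "ax": 0, "ay": 0, "az": 0, "gripper": -0.45}]'

```text
time: 5.15
eef_pos: [0.6488, 0.0696, 0.3235]
tcp_rot: [0.724, 0.69, 0.002, 0.003]
contact_force: [0.4, 0.7, 0.7]
opening: 0.27
finger_force: 0.0
```

Emit:
jog_arm --increments '[{"dx": -0.3, "dy": 0, "dz": 0, "ax": 0, "ay": 0, "az": 0, "gripper": -1}, {"dx": -0.6, "dy": 0, "dz": 0, "ax": 0, "ay": 0, "az": 0, "gripper": -1}, {"dx": -1, "dy": 0, "dz": 0, "ax": 0, "ay": 0, "az": 0, "gripper": -1}, {"dx": -1, "dy": 0, "dz": 0, "ax": 0, "ay": 0, "az": 0, "gripper": -1}]'

```text
time: 5.55
eef_pos: [0.5213, 0.0707, 0.3144]
tcp_rot: [0.723, 0.69, -0.004, -0.003]
contact_force: [-0.3, -0.2, -0.3]
opening: -0.001
finger_force: 0.0
```

Emit:
jog_arm --increments '[{"dx": -0.3, "dy": 0, "dz": 0, "ax": 0, "ay": 0, "az": 0, "gripper": -1}, {"dx": -0.6, "dy": 0, "dz": 0, "ax": 0, "ay": 0, "az": 0, "gripper": -1}, {"dx": -0.9, "dy": 0, "dz": 0, "ax": 0, "ay": 0, "az": 0, "gripper": -1}, {"dx": -0.9, "dy": 0, "dz": 0, "ax": 0, "ay": 0, "az": 0, "gripper": -1}]'

```text
time: 5.95
eef_pos: [0.4168, 0.0705, 0.3174]
tcp_rot: [0.724, 0.69, -0.001, -0.001]
contact_force: [0.3, -0.1, 0.0]
opening: 0.004
finger_force: 0.0
```

```bash
python3 - <<'E'
from h import *
d,E=wrist(); s=get_state(); print(s['eef_pos'],s['time'])
t=snap('side')
f=cv2.resize(t['frame'][80:260,170:350],None,fx=2.2,fy=2.2)
w=cv2.resize(d['frame'],(400,300)); 
cv2.imwrite('pics/w3.png',np.hstack([cv2.copyMakeBorder(w,0,96,0,0,0),f])); print(f.shape)
E
```

```text
[0.41860695 0.07028359 0.31805277] 6.0
(396, 396, 3)
```

View pics/w3.png

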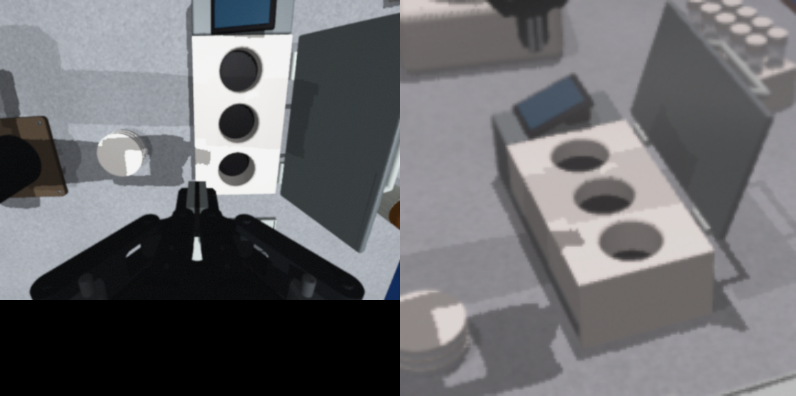

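The lid rests open past upright. The three wells show in the wrist view (left half) at about (240,70), (239,122) and (235,168). I'll refine their centres on a rectified deck plane.

```bash
cat > wells.py <<'E'
from h import *
def ortho(d,E,z,x0,x1,y0,y1,r=.0005):
    X,Y=np.meshgrid(np.arange(x0,x1,r),np.arange(y0,y1,r))
    P=np.stack([X.ravel(),Y.ravel(),np.full(X.size,z)],1)
    pc=(P-E[:3,3])@E[:3,:3]; pc=pc*[1,-1,-1]
    uv,_=cv2.projectPoints(pc,np.zeros(3),np.zeros(3),np.array(d['camera_matrix']),np.array(d['dist']))
    uv=uv.reshape(*X.shape,2).astype(np.float32)
    return cv2.remap(d['frame'],uv[...,0],uv[...,1],cv2.INTER_LINEAR)
E
python3 - <<'E'
from wells import *
w=dict(np.load('wrist.npz'));t=dict(np.load('side.npz'))
ims=[]
for n,d,E in(('w',w,np.load('wristE.npy')),('t',t,t['extrinsics'])):
    o=ortho(d,E,.09,.40,.58,-.06,.22); ims.append(o)
    g=cv2.GaussianBlur(cv2.cvtColor(o,cv2.COLOR_BGR2GRAY),(7,7),2)
    c=cv2.HoughCircles(g,cv2.HOUGH_GRADIENT_ALT,1,80,param1=60,param2=.5,minRadius=60,maxRadius=76)
    c=cv2.HoughCircles(g,cv2.HOUGH_GRADIENT,1,120,param1=60,param2=12,minRadius=64,maxRadius=72) if c is None or len(c[0])<3 else c
    print(n,[(round(.4+a*.0005,4),round(-.06+b*.0005,4),round(r*.5,1)) for a,b,r in c[0]])
    for a,b,r in c[0]: cv2.circle(o,(int(a),int(b)),int(r),(0,0,255),1)
cv2.imwrite('pics/o1.png',np.hstack(ims))
E
```

```text
w [(np.float32(0.4865), np.float32(0.0775), np.float32(33.7)), (np.float32(0.4905), np.float32(0.161), np.float32(33.5)), (np.float32(0.4845), np.float32(-0.008), np.float32(33.4))]
t [(np.float32(0.489), np.float32(0.076), np.float32(34.0)), (np.float32(0.4915), np.float32(0.1615), np.float32(33.6)), (np.float32(0.485), np.float32(-0.008), np.float32(33.8))]
```

View pics/o1.png

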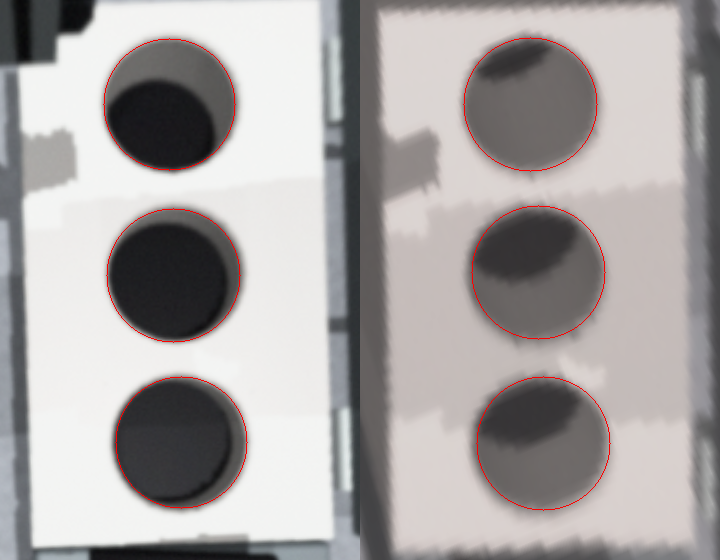

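The rectified view (wrist left, side right) shows all three rims well fitted. The top one is well_1, and it looks deeper. I'll check by touch, starting there.

Emit:
jog_arm --increments '[{"dx": 0.28, "dy": -0.32, "dz": 0, "ax": 0, "ay": 0, "az": 0, "gripper": -1}, {"dx": 0.54, "dy": -0.65, "dz": 0, "ax": 0, "ay": 0, "az": 0, "gripper": -1}, {"dx": 0.54, "dy": -0.65, "dz": -0.4, "ax": 0, "ay": 0, "az": 0, "gripper": -1}, {"dx": 0.54, "dy": -0.65, "dz": -0.8, "ax": 0, "ay": 0, "az": 0, "gripper": -1}, {"dx": 0.54, "dy": -0.65, "dz": -1, "ax": 0, "ay": 0, "az": 0, "gripper": -1}, {"dx": 0.54, "dy": -0.65, "dz": -1, "ax": 0, "ay": 0, "az": 0, "gripper": -1}, {"dx": 0.54, "dy": -0.65, "dz": -1, "ax": 0, "ay": 0, "az": 0, "gripper": -1}]'

```text
time: 6.75
eef_pos: [0.4855, -0.0079, 0.199]
tcp_rot: [0.724, 0.69, -0.0, -0.0]
contact_force: [-0.5, -0.3, 0.1]
opening: 0.002
finger_force: 0.0
```

Emit:
jog_arm --increments '[{"dx": 0, "dy": 0, "dz": -0.3, "ax": 0, "ay": 0, "az": 0, "gripper": -1}, {"dx": 0, "dy": 0, "dz": -0.6, "ax": 0, "ay": 0, "az": 0, "gripper": -1}, {"dx": 0, "dy": 0, "dz": -0.8, "ax": 0, "ay": 0, "az": 0, "gripper": -1}, {"dx": 0, "dy": 0, "dz": -0.86, "ax": 0, "ay": 0, "az": 0, "gripper": -1}, {"dx": 0, "dy": 0, "dz": -0.88, "ax": 0, "ay": 0, "az": 0, "gripper": -1}, {"dx": 0, "dy": 0, "dz": -0.9, "ax": 0, "ay": 0, "az": 0, "gripper": -1}, {"dx": 0, "dy": 0, "dz": -0.92, "ax": 0, "ay": 0, "az": 0, "gripper": -1}, {"dx": 0, "dy": 0, "dz": -0.92, "ax": 0, "ay": 0, "az": 0, "gripper": -1}]'

```text
time: 7.55
eef_pos: [0.4852, -0.0077, 0.0896]
tcp_rot: [0.724, 0.69, 0.001, 0.001]
contact_force: [-0.6, -0.6, 0.1]
opening: 0.001
finger_force: 0.0
```

Emit:
jog_arm --increments '[{"dx": 0, "dy": 0, "dz": -0.04, "ax": 0, "ay": 0, "az": 0, "gripper": -1}, {"dx": 0, "dy": 0, "dz": -0.08, "ax": 0, "ay": 0, "az": 0, "gripper": -1}, {"dx": 0, "dy": 0, "dz": -0.1, "ax": 0, "ay": 0, "az": 0, "gripper": -1}, {"dx": 0, "dy": 0, "dz": -0.12, "ax": 0, "ay": 0, "az": 0, "gripper": -1}, {"dx": 0, "dy": 0, "dz": -0.13, "ax": 0, "ay": 0, "az": 0, "gripper": -1}, {"dx": 0, "dy": 0, "dz": -0.14, "ax": 0, "ay": 0, "az": 0, "gripper": -1}, {"dx": 0, "dy": 0, "dz": -0.14, "ax": 0, "ay": 0, "az": 0, "gripper": -1}]'

```text
time: 8.25
eef_pos: [0.4843, -0.0075, 0.073]
tcp_rot: [0.723, 0.69, -0.001, -0.001]
contact_force: [-5.1, 0.6, 10.1]
opening: -0.0
finger_force: 4.9
```

The fingers touched bottom with the tips at 48 mm, so well_1 is 42 mm deep and empty. I'll probe the other two as well to be sure.

Emit:
jog_arm --increments '[{"dx": 0, "dy": 0, "dz": 0.3, "ax": 0, "ay": 0, "az": 0, "gripper": -1}, {"dx": 0, "dy": 0, "dz": 0.65, "ax": 0, "ay": 0, "az": 0, "gripper": -1}, {"dx": 0.01, "dy": 0.35, "dz": 0.65, "ax": 0, "ay": 0, "az": 0, "gripper": -1}, {"dx": 0.03, "dy": 0.7, "dz": 0.65, "ax": 0, "ay": 0, "az": 0, "gripper": -1}, {"dx": 0.03, "dy": 0.7, "dz": 0.4, "ax": 0, "ay": 0, "az": 0, "gripper": -1}, {"dx": 0.03, "dy": 0.7, "dz": 0.22, "ax": 0, "ay": 0, "az": 0, "gripper": -1}, {"dx": 0.03, "dy": 0.7, "dz": 0.18, "ax": 0, "ay": 0, "az": 0, "gripper": -1}, {"dx": 0.03, "dy": 0.7, "dz": 0.15, "ax": 0, "ay": 0, "az": 0, "gripper": -1}, {"dx": 0.03, "dy": 0.7, "dz": 0.13, "ax": 0, "ay": 0, "az": 0, "gripper": -1}, {"dx": 0.03, "dy": 0.7, "dz": 0.13, "ax": 0, "ay": 0, "az": 0, "gripper": -1}]'

```text
time: 9.25
eef_pos: [0.4877, 0.0766, 0.09]
tcp_rot: [0.724, 0.69, -0.001, -0.002]
contact_force: [-9.7, 1.5, 13.2]
opening: 0.003
finger_force: 6.5
```

Emit:
jog_arm --increments '[{"dx": 0, "dy": 0, "dz": 0.3, "ax": 0, "ay": 0, "az": 0, "gripper": -1}, {"dx": 0, "dy": 0, "dz": 0.55, "ax": 0, "ay": 0, "az": 0, "gripper": -1}, {"dx": 0.01, "dy": 0.35, "dz": 0.55, "ax": 0, "ay": 0, "az": 0, "gripper": -1}, {"dx": 0.03, "dy": 0.71, "dz": 0.55, "ax": 0, "ay": 0, "az": 0, "gripper": -1}, {"dx": 0.03, "dy": 0.71, "dz": 0.3, "ax": 0, "ay": 0, "az": 0, "gripper": -1}, {"dx": 0.03, "dy": 0.71, "dz": 0.1, "ax": 0, "ay": 0, "az": 0, "gripper": -1}, {"dx": 0.03, "dy": 0.71, "dz": 0.05, "ax": 0, "ay": 0, "az": 0, "gripper": -1}, {"dx": 0.03, "dy": 0.71, "dz": 0.02, "ax": 0, "ay": 0, "az": 0, "gripper": -1}, {"dx": 0.03, "dy": 0.71, "dz": 0, "ax": 0, "ay": 0, "az": 0, "gripper": -1}, {"dx": 0.03, "dy": 0.71, "dz": 0, "ax": 0, "ay": 0, "az": 0, "gripper": -1}]'

```text
time: 10.25
eef_pos: [0.4927, 0.1614, 0.0901]
tcp_rot: [0.724, 0.69, 0.0, 0.0]
contact_force: [-4.1, 0.1, 5.5]
opening: 0.001
finger_force: 3.0
```

Wells 2 and 3 are shallow, at 25 mm, so well_1 is the empty one. Next is the cartridge.

Emit:
jog_arm --increments '[{"dx": 0, "dy": 0, "dz": 0.4, "ax": 0, "ay": 0, "az": 0, "gripper": -1}, {"dx": 0, "dy": 0, "dz": 0.8, "ax": 0, "ay": 0, "az": 0, "gripper": -1}, {"dx": 0, "dy": -0.3, "dz": 1, "ax": 0, "ay": 0, "az": 0, "gripper": -1}, {"dx": 0, "dy": -0.65, "dz": 1, "ax": 0, "ay": 0, "az": 0, "gripper": -1}, {"dx": 0, "dy": -1, "dz": 1, "ax": 0, "ay": 0, "az": 0, "gripper": -1}]'

```text
time: 10.75
eef_pos: [0.4931, 0.0401, 0.2113]
tcp_rot: [0.723, 0.69, 0.002, 0.003]
contact_force: [0.5, -0.0, -0.9]
opening: -0.0
finger_force: 0.0
```

Emit:
jog_arm --increments '[{"dx": -0.1, "dy": -0.33, "dz": 0.3, "ax": 0, "ay": 0, "az": 0, "gripper": 0}, {"dx": -0.2, "dy": -0.67, "dz": 0.5, "ax": 0, "ay": 0, "az": 0, "gripper": 0}, {"dx": -0.3, "dy": -1, "dz": 0.5, "ax": 0, "ay": 0, "az": 0, "gripper": 0.5}]'

```text
time: 11.05
eef_pos: [0.4573, -0.081, 0.2739]
tcp_rot: [0.724, 0.69, 0.002, 0.005]
contact_force: [0.5, -1.4, 0.4]
opening: 0.507
finger_force: 0.0
```

Emit:
jog_arm --increments '[{"dx": -0.1, "dy": -0.33, "dz": 0, "ax": 0, "ay": 0, "az": 0, "gripper": 0.8}, {"dx": -0.2, "dy": -0.67, "dz": 0, "ax": 0, "ay": 0, "az": 0, "gripper": 0.8}, {"dx": -0.3, "dy": -1, "dz": 0, "ax": 0, "ay": 0, "az": 0, "gripper": 0.8}]'

```text
time: 11.35
eef_pos: [0.4191, -0.2007, 0.2698]
tcp_rot: [0.724, 0.69, 0.0, 0.002]
contact_force: [0.0, -0.2, -0.2]
opening: 0.902
finger_force: 0.0
```

Emit:
jog_arm --increments '[{"dx": 0, "dy": -0.33, "dz": 0, "ax": 0, "ay": 0, "az": 0, "gripper": 0.8}, {"dx": 0, "dy": -0.67, "dz": 0, "ax": 0, "ay": 0, "az": 0, "gripper": 0.8}, {"dx": 0, "dy": -1, "dz": 0, "ax": 0, "ay": 0, "az": 0, "gripper": 0.8}, {"dx": 0, "dy": -1, "dz": 0, "ax": 0, "ay": 0, "az": 0, "gripper": 0.8}, {"dx": 0, "dy": -1, "dz": 0, "ax": 0, "ay": 0, "az": 0, "gripper": 0.8}]'

```text
time: 11.85
eef_pos: [0.4194, -0.3194, 0.2687]
tcp_rot: [0.724, 0.689, 0.0, 0.001]
contact_force: [-0.6, 1.1, 0.5]
opening: 0.901
finger_force: 0.0
```

```bash
python3 - <<'E'
from h import *
d,E=wrist('pics/w4.png'); s=get_state(); print(s['eef_pos'],s['time'],s['opening'])
t=dict(np.load('side.npz'))
for p in((348,437),(473,485)): print('red',world(t,p[0]/1.4,p[1]/1.4,z=.115))
E
```

```text
[ 0.41952631 -0.3184726   0.26844976] 11.9 0.9009950207142728
red [ 0.30341835 -0.33568326  0.115     ]
red [ 0.41511546 -0.45969606  0.115     ]
```

View pics/w4.png

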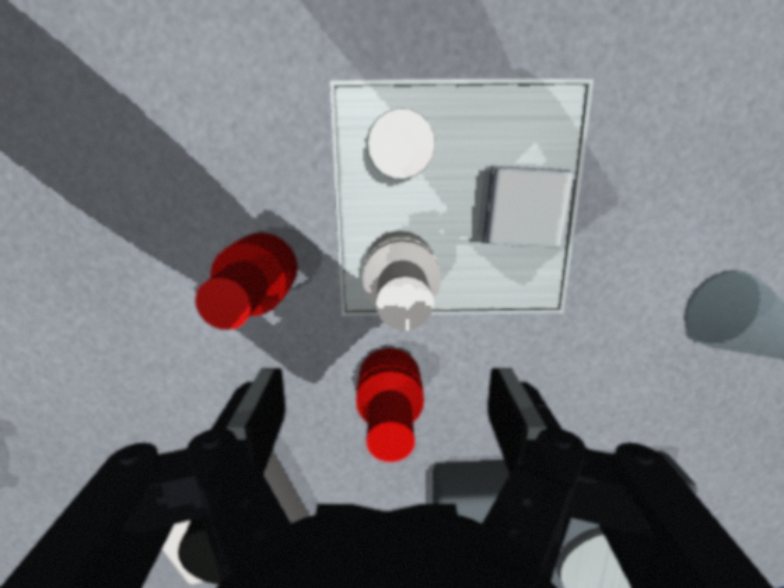

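The white cartridge's neck top is at (404,302) on the tray. The red pieces are at (223,302) and (390,440), clear of the finger positions.

```bash
python3 - <<'E'
from h import *
d=dict(np.load('wrist.npz'));E=np.load('wristE.npy')
p=world(d,404/1.4,303/1.4,E,.121); print(p, (p-get_state()['eef_pos'])/.12)
print(world(d,404/1.4,296/1.4,E))
E
```

```text
[ 0.43186985 -0.33623262  0.121     ] [ 0.10286282 -0.14800018 -1.22874802]
[ 0.43206323 -0.33113125  0.12083169]
```

Emit:
jog_arm --increments '[{"dx": 0.1, "dy": -0.14, "dz": 0, "ax": 0, "ay": 0, "az": 0, "gripper": 0.8}, {"dx": 0.1, "dy": -0.14, "dz": -0.3, "ax": 0, "ay": 0, "az": 0, "gripper": 0.8}, {"dx": 0.1, "dy": -0.14, "dz": -0.6, "ax": 0, "ay": 0, "az": 0, "gripper": 0.8}, {"dx": 0.1, "dy": -0.14, "dz": -0.9, "ax": 0, "ay": 0, "az": 0, "gripper": 0.8}, {"dx": 0.1, "dy": -0.14, "dz": -0.9, "ax": 0, "ay": 0, "az": 0, "gripper": 0.8}, {"dx": 0.1, "dy": -0.14, "dz": -0.9, "ax": 0, "ay": 0, "az": 0, "gripper": 0.8}]'

```text
time: 12.5
eef_pos: [0.4319, -0.3342, 0.1601]
tcp_rot: [0.723, 0.691, 0.0, -0.0]
contact_force: [0.1, -0.5, 0.4]
opening: 0.901
finger_force: 0.0
```

Emit:
jog_arm --increments '[{"dx": 0, "dy": 0, "dz": -0.2, "ax": 0, "ay": 0, "az": 0, "gripper": 0.8}, {"dx": 0, "dy": 0, "dz": -0.35, "ax": 0, "ay": 0, "az": 0, "gripper": 0.8}, {"dx": 0, "dy": 0, "dz": -0.44, "ax": 0, "ay": 0, "az": 0, "gripper": 0.8}, {"dx": 0, "dy": 0, "dz": -0.44, "ax": 0, "ay": 0, "az": 0, "gripper": 0.8}, {"dx": 0, "dy": 0, "dz": -0.44, "ax": 0, "ay": 0, "az": 0, "gripper": 0.8}]'

```text
time: 13.0
eef_pos: [0.4325, -0.3358, 0.1084]
tcp_rot: [0.723, 0.69, -0.0, 0.001]
contact_force: [-0.0, -0.4, 0.2]
opening: 0.901
finger_force: 0.0
```

Emit:
jog_arm --increments '[{"dx": 0, "dy": 0, "dz": 0, "ax": 0, "ay": 0, "az": 0, "gripper": 0.3}, {"dx": 0, "dy": 0, "dz": 0, "ax": 0, "ay": 0, "az": 0, "gripper": 0.1}, {"dx": 0, "dy": 0, "dz": 0, "ax": 0, "ay": 0, "az": 0, "gripper": 0}, {"dx": 0, "dy": 0, "dz": 0, "ax": 0, "ay": 0, "az": 0, "gripper": -0.1}, {"dx": 0, "dy": 0, "dz": 0, "ax": 0, "ay": 0, "az": 0, "gripper": -1}, {"dx": 0, "dy": 0, "dz": 0, "ax": 0, "ay": 0, "az": 0, "gripper": -1}, {"dx": 0, "dy": 0, "dz": 0, "ax": 0, "ay": 0, "az": 0, "gripper": -1}]' --force 45

```text
time: 13.7
eef_pos: [0.4319, -0.3355, 0.1073]
tcp_rot: [0.724, 0.69, -0.0, 0.0]
contact_force: [-1.3, 0.8, 5.3]
opening: 0.456
finger_force: 44.8
```

Emit:
jog_arm --increments '[{"dx": 0, "dy": 0, "dz": 0.1, "ax": 0, "ay": 0, "az": 0, "gripper": -1}, {"dx": 0, "dy": 0, "dz": 0.3, "ax": 0, "ay": 0, "az": 0, "gripper": -1}, {"dx": 0, "dy": 0, "dz": 0.5, "ax": 0, "ay": 0, "az": 0, "gripper": -1}, {"dx": 0, "dy": 0, "dz": 0.75, "ax": 0, "ay": 0, "az": 0, "gripper": -1}, {"dx": 0, "dy": 0, "dz": 1, "ax": 0, "ay": 0, "az": 0, "gripper": -1}, {"dx": 0, "dy": 0, "dz": 1, "ax": 0, "ay": 0, "az": 0, "gripper": -1}]'

```text
time: 14.3
eef_pos: [0.4332, -0.3368, 0.2314]
tcp_rot: [0.724, 0.69, -0.0, 0.005]
contact_force: [1.1, -0.5, -2.2]
opening: 0.46
finger_force: 45.7
```

Emit:
jog_arm --increments '[{"dx": 0.03, "dy": 0.15, "dz": 0.1, "ax": 0, "ay": 0, "az": 0, "gripper": -1}, {"dx": 0.07, "dy": 0.4, "dz": 0.1, "ax": 0, "ay": 0, "az": 0, "gripper": -1}, {"dx": 0.11, "dy": 0.7, "dz": 0.1, "ax": 0, "ay": 0, "az": 0, "gripper": -1}, {"dx": 0.15, "dy": 1, "dz": 0.1, "ax": 0, "ay": 0, "az": 0, "gripper": -1}]'

```text
time: 14.7
eef_pos: [0.4486, -0.2126, 0.2365]
tcp_rot: [0.724, 0.69, -0.0, -0.002]
contact_force: [0.5, -1.3, -2.6]
opening: 0.459
finger_force: 45.7
```

Emit:
jog_arm --increments '[{"dx": 0.04, "dy": 0.3, "dz": 0, "ax": 0, "ay": 0, "az": 0, "gripper": -1}, {"dx": 0.08, "dy": 0.6, "dz": 0, "ax": 0, "ay": 0, "az": 0, "gripper": -1}, {"dx": 0.15, "dy": 1, "dz": 0, "ax": 0, "ay": 0, "az": 0, "gripper": -1}]'

```text
time: 15.0
eef_pos: [0.4663, -0.0931, 0.2366]
tcp_rot: [0.724, 0.69, -0.001, -0.002]
contact_force: [1.5, 0.7, -2.2]
opening: 0.457
finger_force: 45.7
```

Emit:
jog_arm --increments '[{"dx": 0.05, "dy": 0.3, "dz": 0, "ax": 0, "ay": 0, "az": 0, "gripper": -1}, {"dx": 0.1, "dy": 0.55, "dz": 0, "ax": 0, "ay": 0, "az": 0, "gripper": -1}, {"dx": 0.14, "dy": 0.73, "dz": 0, "ax": 0, "ay": 0, "az": 0, "gripper": -1}, {"dx": 0.14, "dy": 0.73, "dz": 0, "ax": 0, "ay": 0, "az": 0, "gripper": -1}, {"dx": 0.14, "dy": 0.73, "dz": 0, "ax": 0, "ay": 0, "az": 0, "gripper": -1}]'

```text
time: 15.5
eef_pos: [0.4833, -0.0067, 0.237]
tcp_rot: [0.723, 0.691, -0.001, -0.001]
contact_force: [-0.7, 0.2, -2.1]
opening: 0.454
finger_force: 45.7
```

```bash
python3 - <<'E'
from h import *
d,E=wrist(); s=get_state(); print(s['eef_pos'],s['time'])
t=snap('side')
f=cv2.resize(t['frame'][90:240,180:320],None,fx=4,fy=4,interpolation=cv2.INTER_CUBIC)
cv2.imwrite('pics/p1.png',f); np.savez('p1.npz',e=s['eef_pos'])
E
```

```text
[ 0.48351392 -0.00736621  0.23730129] 15.55
```

View pics/p1.png

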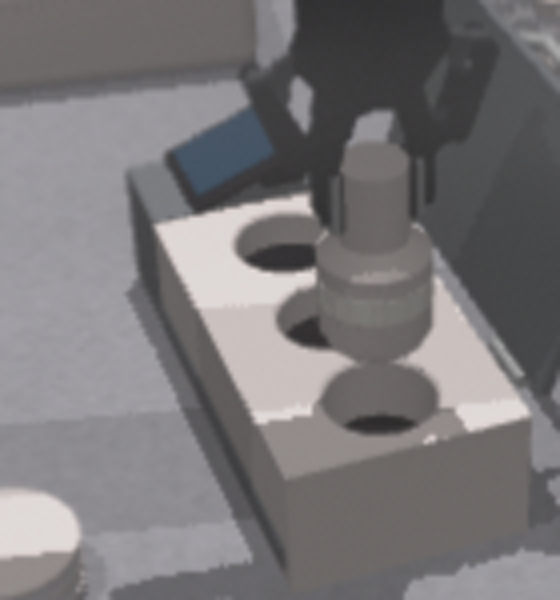

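The cartridge hangs upright over well_1. In the crop its neck top is at (376,161), and the rim of well_1 is centred at about (380,398).

```bash
python3 - <<'E'
from wells import *
t=dict(np.load('side.npz'))
P=lambda x,y:(x/4+180-.4,y/4+90-.4)
print('top',world(t,*P(376.5,161),z=.251),world(t,*P(376,165)))
print('body silhouette centre, shoulder .194 front', world(t,*P(375,262),z=.251-.115+.063))
o=ortho(t,t['extrinsics'],.09,.42,.56,-.07,.06)
g=cv2.GaussianBlur(cv2.cvtColor(o,cv2.COLOR_BGR2GRAY),(7,7),2)
c=cv2.HoughCircles(g,cv2.HOUGH_GRADIENT,1,200,param1=60,param2=12,minRadius=64,maxRadius=72)
print([(round(.42+a*.0005,4),round(-.07+b*.0005,4),r*.5) for a,b,r in c[0]])
# body: fit by depth points on the neck/body in the side view
K=t['camera_matrix'];pts=[]
for v in range(122,182):
    for u in range(255,295):
        q=world(t,u,v)
        if .145<q[2]<.24 and abs(q[0]-.484)<.045 and abs(q[1]+.01)<.045: pts.append(q)
pts=np.array(pts)
from scipy.optimize import least_squares
for lo,hi,r in((.148,.19,.0325),(.207,.24,.02)):
    m=pts[(pts[:,2]>lo)&(pts[:,2]<hi)]
    f=least_squares(lambda c:np.hypot(m[:,0]-c[0],m[:,1]-c[1])-r,[.484,-.008],loss='soft_l1',f_scale=.002)
    print(len(m),f.x,np.sqrt(np.mean(f.fun**2)))
E
```

```text
top [ 0.48650075 -0.00731119  0.251     ] [ 0.48479833 -0.01081628  0.25097371]
body silhouette centre, shoulder .194 front [ 0.47764389 -0.02454673  0.199     ]
[(np.float32(0.4852), np.float32(-0.0082), np.float32(34.55))]
441 [ 0.48363387 -0.00796241] 0.0014077196354496957
325 [ 0.48298268 -0.0082669 ] 0.005039342856217
```

Emit:
jog_arm --increments '[{"dx": 0.012, "dy": 0, "dz": -0.15, "ax": 0, "ay": 0, "az": 0, "gripper": -1}, {"dx": 0.012, "dy": 0, "dz": -0.3, "ax": 0, "ay": 0, "az": 0, "gripper": -1}, {"dx": 0.012, "dy": 0, "dz": -0.34, "ax": 0, "ay": 0, "az": 0, "gripper": -1}, {"dx": 0.012, "dy": 0, "dz": -0.37, "ax": 0, "ay": 0, "az": 0, "gripper": -1}, {"dx": 0.012, "dy": 0, "dz": -0.4, "ax": 0, "ay": 0, "az": 0, "gripper": -1}, {"dx": 0.012, "dy": 0, "dz": -0.43, "ax": 0, "ay": 0, "az": 0, "gripper": -1}, {"dx": 0.012, "dy": 0, "dz": -0.43, "ax": 0, "ay": 0, "az": 0, "gripper": -1}]'

```text
time: 16.3
eef_pos: [0.4859, -0.0076, 0.187]
tcp_rot: [0.724, 0.69, 0.0, -0.0]
contact_force: [0.3, -0.3, -1.8]
opening: 0.457
finger_force: 45.8
```

Bottom is now about 4 mm into the mouth with no contact. I'll go on slowly.

Emit:
jog_arm --increments '[{"dx": 0, "dy": 0, "dz": -0.03, "ax": 0, "ay": 0, "az": 0, "gripper": -1}, {"dx": 0, "dy": 0, "dz": -0.05, "ax": 0, "ay": 0, "az": 0, "gripper": -1}, {"dx": 0, "dy": 0, "dz": -0.07, "ax": 0, "ay": 0, "az": 0, "gripper": -1}, {"dx": 0, "dy": 0, "dz": -0.09, "ax": 0, "ay": 0, "az": 0, "gripper": -1}, {"dx": 0, "dy": 0, "dz": -0.09, "ax": 0, "ay": 0, "az": 0, "gripper": -1}]'

```text
time: 16.8
eef_pos: [0.4856, -0.0074, 0.1757]
tcp_rot: [0.724, 0.69, -0.0, -0.0]
contact_force: [0.5, -0.3, -2.7]
opening: 0.452
finger_force: 45.8
```

Emit:
jog_arm --increments '[{"dx": 0, "dy": 0, "dz": -0.04, "ax": 0, "ay": 0, "az": 0, "gripper": -1}, {"dx": 0, "dy": 0, "dz": -0.08, "ax": 0, "ay": 0, "az": 0, "gripper": -1}, {"dx": 0, "dy": 0, "dz": -0.12, "ax": 0, "ay": 0, "az": 0, "gripper": -1}, {"dx": 0, "dy": 0, "dz": -0.15, "ax": 0, "ay": 0, "az": 0, "gripper": -1}, {"dx": 0, "dy": 0, "dz": -0.18, "ax": 0, "ay": 0, "az": 0, "gripper": -1}, {"dx": 0, "dy": 0, "dz": -0.2, "ax": 0, "ay": 0, "az": 0, "gripper": -1}, {"dx": 0, "dy": 0, "dz": -0.2, "ax": 0, "ay": 0, "az": 0, "gripper": -1}]'

```text
time: 17.5
eef_pos: [0.4856, -0.0075, 0.1517]
tcp_rot: [0.724, 0.69, -0.0, -0.0]
contact_force: [0.3, 0.3, -2.6]
opening: 0.456
finger_force: 45.8
```

Emit:
jog_arm --increments '[{"dx": 0, "dy": 0, "dz": -0.01, "ax": 0, "ay": 0, "az": 0, "gripper": -1}, {"dx": 0, "dy": 0, "dz": -0.02, "ax": 0, "ay": 0, "az": 0, "gripper": -1}, {"dx": 0, "dy": 0, "dz": -0.03, "ax": 0, "ay": 0, "az": 0, "gripper": -1}, {"dx": 0, "dy": 0, "dz": -0.03, "ax": 0, "ay": 0, "az": 0, "gripper": -1}]'

```text
time: 17.9
eef_pos: [0.4861, -0.0076, 0.1493]
tcp_rot: [0.724, 0.69, 0.0, 0.0]
contact_force: [-1.3, 0.6, 2.2]
opening: 0.46
finger_force: 46.2
```

Emit:
jog_arm --increments '[{"dx": 0, "dy": 0, "dz": -0.007, "ax": 0, "ay": 0, "az": 0, "gripper": -1}, {"dx": 0, "dy": 0, "dz": -0.007, "ax": 0, "ay": 0, "az": 0, "gripper": -1}]'

```text
time: 18.1
eef_pos: [0.4862, -0.0076, 0.1493]
tcp_rot: [0.724, 0.69, -0.0, -0.0]
contact_force: [-2.7, 0.4, 7.6]
opening: 0.455
finger_force: 46.7
```

Emit:
jog_arm --increments '[{"dx": 0, "dy": 0, "dz": 0, "ax": 0, "ay": 0, "az": 0, "gripper": 0.1}, {"dx": 0, "dy": 0, "dz": 0, "ax": 0, "ay": 0, "az": 0, "gripper": 0.4}, {"dx": 0, "dy": 0, "dz": 0, "ax": 0, "ay": 0, "az": 0, "gripper": 0.5}, {"dx": 0, "dy": 0, "dz": 0, "ax": 0, "ay": 0, "az": 0, "gripper": 0.5}, {"dx": 0, "dy": 0, "dz": 0.1, "ax": 0, "ay": 0, "az": 0, "gripper": 0.5}, {"dx": 0, "dy": 0, "dz": 0.3, "ax": 0, "ay": 0, "az": 0, "gripper": 0.5}, {"dx": 0, "dy": 0, "dz": 0.6, "ax": 0, "ay": 0, "az": 0, "gripper": 0.5}, {"dx": 0, "dy": 0, "dz": 1, "ax": 0, "ay": 0, "az": 0, "gripper": 0.5}, {"dx": 0, "dy": 0, "dz": 1, "ax": 0, "ay": 0, "az": 0, "gripper": 0.5}, {"dx": 0, "dy": 0, "dz": 1, "ax": 0, "ay": 0, "az": 0, "gripper": 0.5}]'

```text
time: 19.1
eef_pos: [0.4868, -0.0077, 0.2703]
tcp_rot: [0.724, 0.69, 0.001, 0.002]
contact_force: [-0.9, -0.0, -0.9]
opening: 0.754
finger_force: 0.0
```

```bash
python3 - <<'E'
from h import *
s=get_state(); print(s['eef_pos'],s['time'],s['contact_force'])
t=snap('side')
# white neck top: highest-depth points near well_1
pts=np.array([world(t,u,v) for v in range(120,220) for u in range(230,310) if t['depth'][v,u]>0])
m=pts[(np.hypot(pts[:,0]-.485,pts[:,1]+.008)<.024)&(pts[:,2]>.10)&(pts[:,2]<.2)]
print(len(m),np.percentile(m[:,2],[50,80,90,95,99]))
top=m[m[:,2]>.158]; print(len(top), top.mean(0) if len(top) else 0)
lid=pts[(pts[:,0]>.56)&(pts[:,2]>.15)]; print('lid pts',len(lid))
E
```

```text
[ 0.48676619 -0.00770911  0.27032472] 19.1 [-0.87634721 -0.01684906 -0.90712614]
501 [0.14745726 0.16356278 0.16456314 0.16517444 0.16591399]
182 [ 0.48503919 -0.01096969  0.163406  ]
lid pts 400
```

The neck top measures about 163 mm high, which matches home (48 + 115 mm). The lid is still open and the gripper is clear.

```bash
python3 -c "
from plant import job
print(job.sign_off())"
```

```text
the job is handed in; nothing more can be done
None
```

The lid rests open, touch showed well_1 to be the empty well, and the new cartridge was lowered home into it and released; the job was handed in at about 19 s with no verdict shown.

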